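# Load a slide carrier into a slide imager

## Task

Load the slide carrier lying on the imager's stage: release the transport lock by turning the wing knob until its pin is well clear (the loosening direction is not marked; try both ways and feel), then slide the carrier flat under the bridge bar, gently, until it is fully home against the hidden stop. Leave it there with the lock released, never ram the stop (keep below 30 N), and leave the other things on the bench where they are.

Things in the scene. Friction and masses are not known exactly. Their poses are not given: they have to be found in the camera images.
- imager: Slide imager, fixed to the bench. Origin: centre of the underside of its aluminium stage plate, 300 (x) by 250 (y) by 12 mm thick. +x is the direction of insertion, z up. On the hood behind the bar a camera head stands at x = 110 to 146 mm, 90 mm wide, up to z = 120 mm.
- bar (a point): Middle of the front edge of the bar's top, 50 mm above the bench; axes as the imager's. The fixed dark steel bridge bar lies across the stage (25 mm deep, 220 mm wide), front face at imager x = 30 mm. A white hood of the same height and width continues behind it to x = 148 mm. The stop is somewhere below the hood, out of sight, and rigid.
- mouth (a point): Centre of the slot's mouth on the stage's top (12 mm up), below the bar's front face; axes as the imager's. The slot runs along +x: 14 mm high, 68 mm wide, between rails. Flared lips in front of it reach 16 mm out, opening to about 84 mm. The stop's place differs between imagers: with the carrier fully home, its rear edge stands 5 to 25 mm in front of the bar's front face.
- carrier: Carrier to load, lying loose on the stage before the slot (the spare on the bench has a box on it): flat grey plate with three glass slides, 90 (x) by 64 (y) by 10 mm thick, 0.2 to 0.42 kg. Origin: centre of its underside, z up. Its +x end enters first. Clearance in the slot: 2 mm each side, 4 mm above.
- lock_grip (a point): On the upright axis of the lock's black wing knob, 70 mm above the bench, on the housing's top behind one end of the bar (imager x = 60, y = -82 mm). The wing is a bar 44 mm long (this point's x axis), 12 mm thick (y axis), from 56 to 84 mm above the bench. The point turns with the knob.
- lock (a joint): Turn of the knob, rad: 0 locked to 1.4 open, starts at 0 to 0.15. Which way loosens must be tried: the wrong way comes up solid, the right way turns with light friction (0.06 N m) and stays. It lifts a 12 mm thick pin, standing in the slot's middle 8 mm behind the mouth, by 10.5 mm per rad; past 1.0 rad the carrier passes below. Its brass head rises from the bar's top.
- seat (a joint): Travel of the weak sensing plunger (50 N/m) in the hidden stop, m: 0 = nothing there, 0.005 = the carrier is hard against the stop.
Mind the look-alikes: they are no part of the job. What is meant by the carrier is not black, and is the smaller of those in its own colour.

How it is judged:
By the outcome, as a careful person would: the job done as asked, in the order asked, and still so for the second after the job is handed in, with the robot touching nothing.
It also fails if it takes over 61 s, if anything falls off the work surface, if the arm or the gripper's body presses on something with over 40 N, if the wrist force passes 120 N, or if a joint passes its speed limit or range.

## Robot

A 6-joint arm with a two-finger parallel gripper is mounted at the origin on the work surface. World frame = base frame: x ahead of the robot, y to its left, z up, the work surface at z = 0. Lengths are in mm, angles in rad, forces in N, time in s.
With the tool pointing down it reaches from about 300 to 775 mm from the base axis. Payload 14.6 kg.
Tool frame: the origin (TCP) lies at the very end of the fingers, on their centre line; the grasp point (between the pads) lies 19 mm behind it; z points along the fingers, y is the line along which they close (so a half turn about z gives the same grasp; the last joint's range is limited). The gripper opens to 94 mm and grips with 3 to 60 N. Pads are 16 mm wide; open, the fingers measure 119 mm over their backs; the gripper's body (75 mm by 177 mm) begins 78 mm behind the grasp point.
Start: joints at [1.233, 0.3, 1.521, -0, 1.321, -0.067], TCP at [147.124, 529.947, 205.446] pointing down, gripper open.
Joint ranges: [-3.03, 3.03], [-0.79, 2.21], [0.23, 2.52], [-1.04, 4.18], [0, 3.07], [-2.55, 2.55]. Speed limits (rad/s): [2.22, 2.22, 2.57, 3.14, 3.14, 3.14].

## Interface

Orientations are given as [roll, pitch, yaw] about the fixed x, y, z axes, in that order (R = Rz(yaw) Ry(pitch) Rx(roll)).
In Python, from cell import manip, eyes, ticket gives the robot as it stands. The module is installed in compiled form; this text tells all that it offers.
- The arm moves only by the tool arm_command, never from a script. Its argument "plan" is a list of rows, each a list of 5 numbers: the opening, from -1 (shut) to 1 (fully open), then the shift along the tool's x, y, z in m, then the turn about the tool's z in rad. In form: [[jaw, dx, dy, dz, roll], ...]. A call has 1 to 20 rows; each row shifts and turns the commanded pose from where the row before left it, along the tool's axes as they then stand; what a row does not reach is not made up. A row lasts 1/8 s, in which the tool goes at most 62.5 mm and 10.7 degrees, less where a joint would pass 70% of its speed; a pose out of reach is approached as far as the arm can. A call is refused whole if a number of a shift passes 0.0625 or a number of a turn 0.188, either way. A call with a gripper value outside its range is refused whole. The fingers move at their own pace and stop on an object; "newtons" is the grip in N (left out, the last holds). Time passes only in rows, so rows that do not move let the fingers close. It gives the time, the measured TCP pose, the force, the opening and the grip force at its end, in the units of the state.
- manip.read_state(): the state, without advancing time (a new reading comes with each control period).
- eyes.camera(name): name is "side" or "top"; returns a dict with "img" (400x640x3 uint8, blue, green, red), "z_map" (400x640 float32, mm along the optical axis (not along the pixel's ray), 0 where there is no reading), "fx", "fy", "cx", "cy" (pixels), "eye" and "orientation" of the camera in the world. Camera axes: x right, y down, z forward; pixel columns grow to the right and rows downward; lengths in mm; the calibration is good to about 2 mm. A picture is of the moment at which its call begins.
- ticket.sign_off(): hands the job in; it is judged then, once.
The state is a dict: "clock": time; "joints": joint angles; "qd": joint speeds; "effort": joint torques, N m; "eef_pos": TCP position; "eef_rot": TCP orientation; "wrist_force": force on the tool from outside, world axes, zero at the start; "moment": the same for the moment, N m; "finger_gap": finger opening in mm; "finger_force": force on a finger pad.
Only numpy, scipy, OpenCV 4.12 (cv2) and the standard library are available. Lean on these libraries where they do the work, as an engineer would, in place of code of your own. Each camera call takes 0.05 s, during which the arm holds its last target. There are 200 camera calls.

## Working session

There is one attempt and no reset: what is moved stays moved. The work goes in short steps, Python scripts to look and compute and a tool call to move; the robot and the scene stay as the last step left them, time stands still between calls to the robot, and variables do not carry over. Pictures are saved under pics/ and viewed, at most 10 in all, crops included, and the job is handed in when it is done.

Besides the shell and the picture viewer there is one more tool, called after ">>>" as name([rows], argument=value, ...), one row to a line, values as JSON. arm_command: Moves the arm, as the interface text tells. Its arguments: {"type":"object","properties":{"plan":{"type":"array"},"newtons":{"type":"number"}},"required":["plan"]}

```bash
mkdir -p pics; cat > h.py <<'E'
import numpy as np, cv2
from cell import manip, eyes, ticket
from scipy.spatial.transform import Rotation as R
def cam(n):
    c=eyes.camera(n); o=np.array(c["orientation"],float)
    c["R"]=o if o.shape==(3,3) else R.from_euler("xyz",o).as_matrix() if o.size==3 else R.from_quat(o).as_matrix()
    return c
def cloud(c):
    v,u=np.mgrid[0:400,0:640]; z=c["z_map"].astype(float)
    p=np.stack([(u-c["cx"])/c["fx"]*z,(v-c["cy"])/c["fy"]*z,z],-1)
    P=p@c["R"].T+np.array(c["eye"]); P[z==0]=np.nan; return P
def ray(c,u,v,h):
    d=c["R"]@np.array([(u-c["cx"])/c["fx"],(v-c["cy"])/c["fy"],1]); e=np.array(c["eye"]); return e+d*(h-e[2])/d[2]
E
python3 - <<'E'
from h import *
s=manip.read_state(); print(s)
for n in("top","side"):
    c=cam(n); cv2.imwrite(f"pics/{n}1.png",c["img"]); print(n,c["eye"],c["orientation"],c["fx"],c["cx"],c["cy"])
    np.savez(f"{n}1.npz",P=cloud(c),img=c["img"])
    P=cloud(c); print(P[200,320],P[300,200],P[100,500])
E
```

```text
{'clock': 0.0, 'joints': array([ 1.23338043e+00,  3.00484226e-01,  1.52158389e+00, -4.37196225e-05,
        1.32066688e+00, -6.66133820e-02]), 'qd': array([-0.00043204,  0.00013303,  0.00163628, -0.00055317,  0.00103578,
       -0.00096029]), 'effort': array([ 2.68222779e-03, -5.31811595e+01, -3.52730584e+01,  7.09373178e-02,
        2.44394486e-02, -8.52377752e-05]), 'eef_pos': array([147.06355496, 529.70779418, 204.87793147]), 'eef_rot': array([-3.14045002e+00, -3.37868910e-05,  2.87080097e+00]), 'wrist_force': array([ 0.37343391, -0.75475756, -1.11525992]), 'moment': array([ 0.01406348, -0.00440695,  0.00279498]), 'finger_force': 0.0, 'finger_gap': 94.3955487428948}
top [429.49407892  56.65129858 711.68979396] [-3.04686433 -0.03117614 -1.59473818] 379.3135826735818 327.63608374307023 208.46105493748766
[511.61863698  47.03820569  11.30284838] [333.91411881 269.46228725   1.1325142 ] [ 7.03759988e+02 -3.11471913e+02 -8.06465719e-02]
side [463.61907485 654.99361361 660.0373616 ] [-2.31548024  0.02008164 -3.11272759] 485.26987357065497 321.86504911086297 204.00800977524204
[500.9157889  -58.15562107  13.02683352] [693.06610978 177.11661939   1.14847969] [ 4.95736745e+01 -4.58898176e+02  3.12770415e-01]
```

View pics/top1.png

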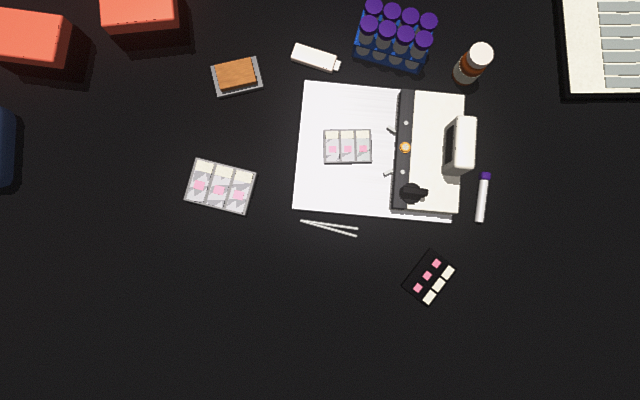

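View pics/side1.png

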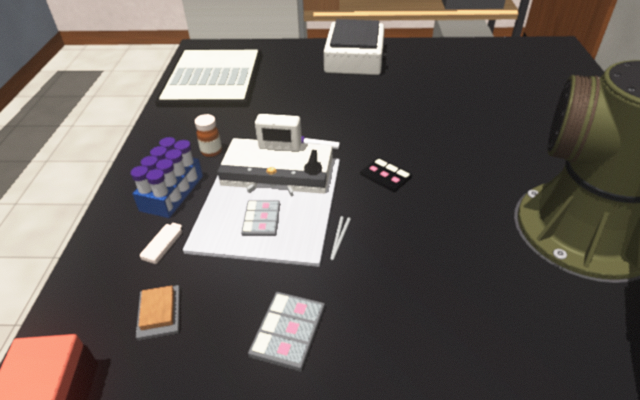

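The top view shows these look-alikes:
- Grey plate on the stage at (347,147).
- Larger grey plate at (220,187).
- Black plate at (430,277).
- Spare with a box on it at (237,76).

I choose (347,147): grey, the smaller one, and lying on the stage in front of the slot. The bar is at column 403, the brass head at (405,147) and the wing knob at (412,192). Insertion runs to image right, roughly world −y.

```bash
python3 - <<'E'
from h import *
d=np.load("top1.npz"); P,img=d["P"],d["img"]; v,u=np.mgrid[0:400,0:640]
win=(u>285)&(u<500)&(v>70)&(v<235)
z=P[...,2]
def rect(m,n):
    m=cv2.morphologyEx((m&win).astype(np.uint8),cv2.MORPH_OPEN,np.ones((3,3)))
    k,l,s,_=cv2.connectedComponentsWithStats(m); i=1+np.argmax(s[1:,4]); q=P[l==i]
    r=cv2.minAreaRect(q[:,:2].astype(np.float32)); print(n,s[i],r,"z",np.median(q[:,2])); return q
rect((z>7)&(z<17)|(z>17)&(z<60),"stage")
hb=rect((z>44)&(z<57),"barhood")
rect((z>17.5)&(z<28)&(u<380),"carrier")
rect((z>62)&(u<435)&(v>170),"knob")
dark=img.max(2)<75
rect((z>44)&(z<57)&dark,"bar")
d=np.load("side1.npz");P=d["P"];z=P[...,2];v,u=np.mgrid[0:400,0:640]; win=(u>190)&(u<345)&(v>110)&(v<260)
rect((z>44)&(z<57),"barhood s"); rect((z>17.5)&(z<28)&(v>196),"carrier s"); rect((z>60)&(u>300)&(u<330),"knob s")
a=np.load("top1.npz")["img"][75:230,285:500]; cv2.imwrite("pics/crop.png",cv2.resize(a,None,fx=3.6,fy=3.6,interpolation=2))
E
```

```text
stage [  292    80   173   143 19823] ((604.451416015625, -62.269256591796875), (300.49688720703125, 250.8848419189453), 83.60208129882812) z 13.00627476183081
barhood [ 392   89   73  125 6417] ((594.1497802734375, -150.52894592285156), (118.97416687011719, 220.1792755126953), 83.49067687988281) z 49.505462353657435
carrier [ 323  129   49   35 1622] ((611.6071166992188, -5.374763488769531), (64.52293395996094, 89.7865219116211), 0.44189247488975525) z 21.769234506402995
knob [400 186  28  11 238] ((516.032470703125, -111.73538208007812), (43.02353286743164, 12.388360023498535), 81.81893157958984) z 83.01036335439028
bar [400 195  19   9  87] ((504.2267761230469, -108.76632690429688), (31.60353660583496, 12.689753532409668), 79.54325103759766) z 54.985879195521306
barhood s [ 217  139  115   42 3266] ((594.994140625, -147.27749633789062), (121.7479019165039, 219.47311401367188), 83.6751480102539) z 49.3034366110187
carrier s [ 241  201   38   34 1126] ((612.5108032226562, -1.61688232421875), (63.742637634277344, 92.20191955566406), 0.5308988690376282) z 21.657598855713445
knob s [307 150  10  22 161] ((517.0321655273438, -108.69630432128906), (46.67363739013672, 12.173746109008789), 80.64061737060547) z 80.61388278445816
```

View pics/crop.png

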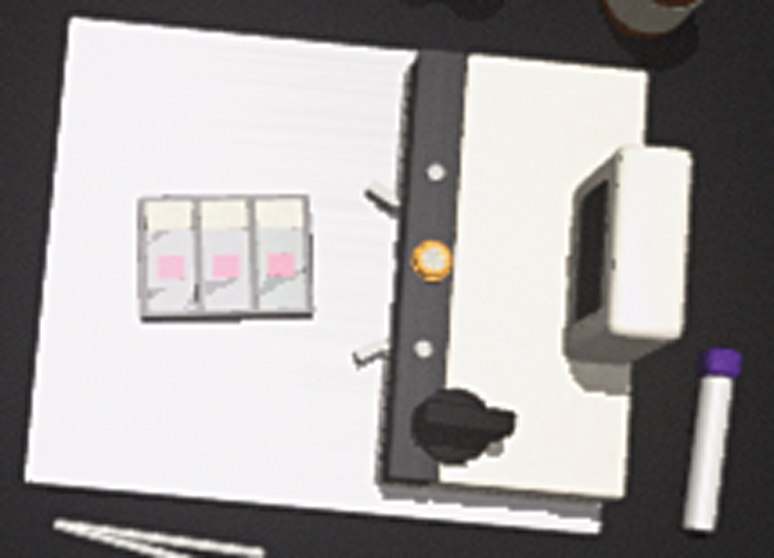

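The crop confirms the choice: a grey plate with three slides, measured 90 × 64 mm with its top at z ≈ 22. It sits on the slot axis, turned about 7° from it. The imager's yaw is −96.4°. The wing knob measures (516,−112), and the description predicts (516,−113). First I turn the tool in line with the imager and move toward the knob.

>>> arm_command([
  [1,0,0,0,0.1765],
  [1,0,0,0,0.1765],
  [1,0,0,0,0.1765],
  [1,0,0,0,0.1765],
  [1,0,0,0,0.1765],
  [1,0,0,0,0.1765],
  [1,0,0,0,0.1765],
  [1,0,0,0,0.1765],
  [1,-0.0373,0.0274,0,0],
  [1,-0.0373,0.0274,0,0],
  [1,-0.0373,0.0274,0,0],
  [1,-0.0373,0.0274,0,0],
  [1,-0.0373,0.0274,0,0],
  [1,-0.0373,0.0274,0,0],
  [1,-0.0373,0.0274,0,0],
  [1,-0.0373,0.0274,0,0],
  [1,-0.0373,0.0274,0,0],
  [1,-0.0373,0.0274,0,0],
  [1,-0.0373,0.0274,0,0],
  [1,-0.0373,0.0274,0,0],
], newtons=15)

```text
clock: 2.6
eef_pos: [424.3, 46.9, 205.4]
eef_rot: [-3.142, -0.0, 1.459]
wrist_force: [-0.1, 0.2, -0.2]
finger_gap: 94.1
finger_force: 0.0
```

>>> arm_command([
  [0.3,-0.0373,0.0274,0,0],
  [0.3,-0.0373,0.0274,0,0],
  [0.3,-0.0373,0.0274,0,0],
  [0.3,-0.0373,0.0274,0,0],
  [0.3,0,0,0.03,0],
  [0.3,0,0,0.03,0],
  [0.3,0,0,0,0],
])

```text
clock: 3.48
eef_pos: [515.0, -111.9, 143.6]
eef_rot: [-3.137, -0.001, 1.459]
wrist_force: [-0.1, -0.2, -0.2]
finger_gap: 60.9
finger_force: 0.0
```

>>> arm_command([
  [0.0,0,0.001,0.028,0.03],
  [0.0,0,0,0.028,0],
  [0.0,0,0,0.027,0],
  [-1,0,0,0,0],
  [-1,0,0,0,0],
  [-1,0,0,0,0],
  [-1,0,0,0,0],
  [-1,0,0,0,0],
], newtons=15)

```text
clock: 4.47
eef_pos: [517.1, -112.3, 63.4]
eef_rot: [3.141, 0.0, 1.429]
wrist_force: [-4.2, 0.6, 7.6]
finger_gap: 11.7
finger_force: 15.0
```

>>> arm_command([
  [-1,-0.0,-0.001,-0.003,0],
  [-1,0,0,0,0.05],
  [-1,0,0,0,0.05],
  [-1,0,0,0,0.0],
], newtons=25)

```text
clock: 4.97
eef_pos: [516.8, -112.2, 64.6]
eef_rot: [3.14, -0.0, 1.328]
wrist_force: [14.1, -3.0, -20.8]
finger_gap: 11.7
finger_force: 25.0
```

```bash
python3 - <<'E'
from h import *
s=manip.read_state(); print(s["moment"],s["wrist_force"],s["eef_rot"],s["eef_pos"],s["joints"])
E
```

```text
[-0.54114612 -2.52353813 -0.09754693] [ 14.08727173  -3.03741969 -20.83466622] [ 3.13980369e+00 -2.10850763e-04  1.32795169e+00] [ 516.80797971 -112.18603117   64.56607467] [-2.83166482e-01  4.15075844e-01  1.72082295e+00  3.35230840e-04
  1.00391487e+00 -4.05014236e-02]
```

It turns with only light torque, so this is the loosening direction. I'll remove the pull I introduced and carry on turning.

>>> arm_command([
  [-1,0,0.001,0.002,0],
  [-1,0,0,0,0.1],
  [-1,0,0,0,0.1],
  [-1,0,0,0,0.1],
  [-1,0,0,0,0.0],
])

```text
clock: 5.6
eef_pos: [517.0, -112.2, 64.3]
eef_rot: [3.142, -0.0, 1.027]
wrist_force: [-4.3, 2.3, 7.1]
finger_gap: 11.7
finger_force: 25.0
```

```bash
python3 - <<'E'
from h import *
s=manip.read_state(); print(s["moment"],s["wrist_force"],s["eef_rot"],s["eef_pos"])
E
```

```text
[ 0.27001229  0.95767801 -0.10767451] [-4.29582727  2.3206363   7.12487136] [ 3.14152112e+00 -1.02392424e-04  1.02733166e+00] [ 517.01908157 -112.2392221    64.33554879]
```

>>> arm_command([
  [-1,0,0,0,0.1],
  [-1,0,0,0,0.1],
  [-1,0,0,0,0.1],
  [-1,0,0,0,0.1],
  [-1,0,0,0,0.1],
  [-1,0,0,0,0.1],
  [-1,0,0,0,0.1],
  [-1,0,0,0,0.1],
  [-1,0,0,0,0.03],
  [-1,0,0,0,0],
])

```text
clock: 6.85
eef_pos: [516.9, -112.1, 64.3]
eef_rot: [-3.141, 0.0, 0.198]
wrist_force: [-4.9, 2.0, 8.4]
finger_gap: 11.9
finger_force: 25.0
```

```bash
python3 - <<'E'
from h import *
s=manip.read_state(); print(s["moment"],s["joints"])
E
```

```text
[0.49545983 1.1058721  0.00259816] [-2.82916661e-01  4.16682795e-01  1.71910749e+00  2.26526179e-04
  1.00598238e+00  1.08931335e+00]
```

The knob is about 1.25 rad open. I'll let go, rise, turn back and look.

>>> arm_command([
  [0.0,0,0,0,0],
  [0.0,0,0,0,0],
  [0.0,0,0,0,0],
  [0.0,0,0,-0.03,0],
  [0.0,0,0,-0.05,0],
  [0.0,0,0,-0.05,0],
  [1,0,0,0,-0.18],
  [1,0,0,0,-0.18],
  [1,0,0,0,-0.18],
  [1,0,0,0,-0.18],
  [1,0,0,0,-0.18],
  [1,0,0,0,-0.18],
  [1,0,0,0,-0.18],
  [1,0.049,0.0272,0,0],
  [1,0.049,0.0272,0,0],
  [1,0.049,0.0272,0,0],
  [1,0,0,0,0],
], newtons=8)

```text
clock: 8.98
eef_pos: [615.5, 27.5, 192.5]
eef_rot: [-3.141, -0.0, 1.462]
wrist_force: [-0.2, -0.8, 0.4]
finger_gap: 94.4
finger_force: 0.0
```

```bash
python3 - <<'E'
from h import *
c=cam("side"); cv2.imwrite("pics/s2.png",cv2.resize(c["img"][100:290,170:400],None,fx=3,fy=3))
s=manip.read_state(); print(s["eef_pos"],s["eef_rot"],s["wrist_force"])
E
```

```text
[614.71755337  25.78095001 192.67065566] [-3.14052461e+00  2.13291510e-04  1.46100367e+00] [ 1.05451143 -0.92907532  0.22818737]
```

View pics/s2.png

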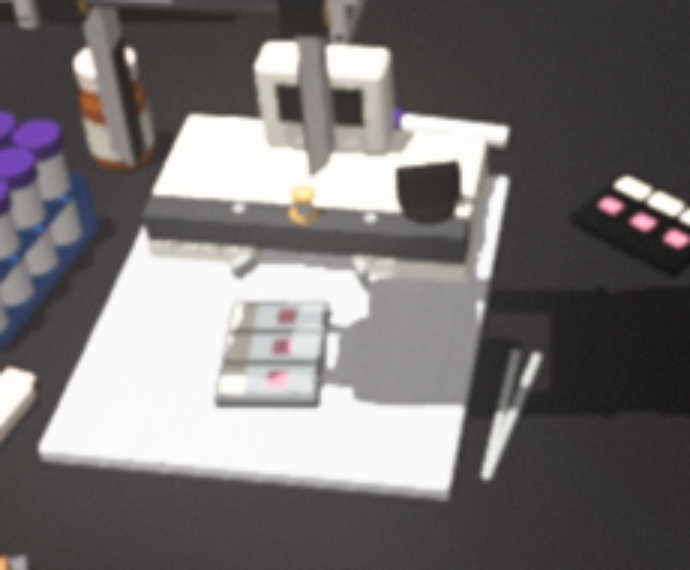

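The side view shows the wing turned across at about (428,190) and the brass head raised at (303,205). The carrier is undisturbed at (270,355). Next I go down around its rear part and square it with a light grip.

>>> arm_command([
  [1,0,0,0.05,0],
  [1,0,0,0.05,0],
  [1,0,0,0.05,0],
  [1,0,0,0.016,0],
  [1,0,0,0.01,0],
  [-1,0,0,0,0],
  [-1,0,0,0,0],
  [-1,0,0,0,0],
  [-1,0,0,0,0],
  [-1,0,0,0,0],
  [-1,0,0,0,0],
  [-1,0,0,0,0],
], newtons=8)

```text
clock: 10.52
eef_pos: [614.9, 24.7, 18.2]
eef_rot: [3.141, -0.0, 1.459]
wrist_force: [-2.6, 0.4, 6.4]
finger_gap: 64.2
finger_force: 7.9
```

```bash
python3 - <<'E'
from h import *
c=cam("top"); P=cloud(c); cv2.imwrite("pics/t2.png",cv2.resize(c["img"][75:230,285:500],None,fx=3.6,fy=3.6,interpolation=2))
s=manip.read_state(); print(s["eef_pos"],s["eef_rot"],s["wrist_force"],s["finger_gap"])
E
```

```text
[614.8965372   24.69403624  18.2153619 ] [ 3.14067492e+00 -1.13560072e-04  1.45888487e+00] [-1.38028925  0.47289165  6.06087196] 64.25765960641343
```

View pics/t2.png

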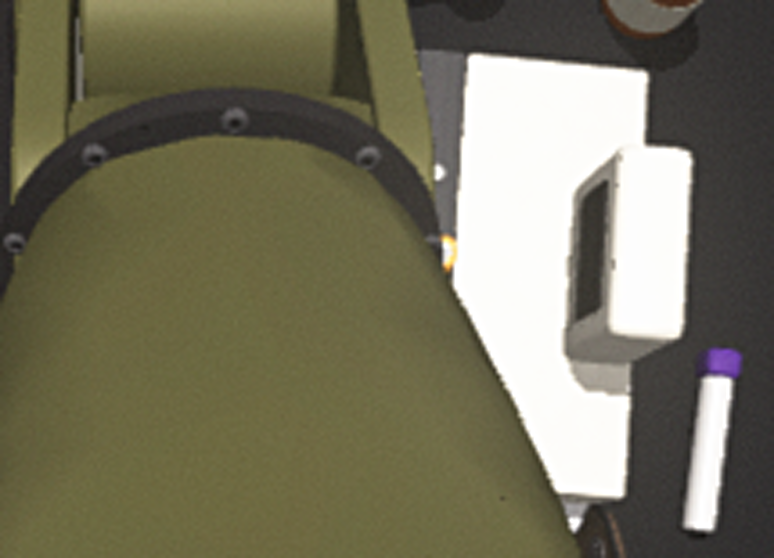

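>>> arm_command([
  [-1,0,-0.0004,-0.001,0],
  [-1,-0.008,-0.0004,0,0],
  [-1,-0.008,0,0,0],
  [-1,-0.008,0,0,0],
  [-1,-0.008,0,0,0],
  [-1,-0.004,0,0,0],
  [-1,0,0,0,0],
])

```text
clock: 11.45
eef_pos: [609.7, -11.5, 18.4]
eef_rot: [-3.141, 0.0, 1.458]
wrist_force: [-0.0, -0.5, -1.2]
finger_gap: 64.5
finger_force: 7.8
```

>>> arm_command([
  [-1,-0.004,0,0,0],
  [-1,-0.004,0,0,0],
  [-1,-0.004,0,0,0],
  [-1,0,0,0,0],
])

```text
clock: 11.95
eef_pos: [608.0, -23.0, 18.3]
eef_rot: [-3.141, -0.0, 1.459]
wrist_force: [-2.3, 0.8, 0.6]
finger_gap: 64.3
finger_force: 7.8
```

>>> arm_command([
  [-1,-0.003,0,0,0],
  [-1,-0.003,0,0,0],
  [-1,-0.003,0,0,0],
  [-1,-0.003,0,0,0],
  [-1,0,0,0,0],
])

```text
clock: 12.58
eef_pos: [606.8, -35.1, 18.3]
eef_rot: [-3.141, 0.0, 1.459]
wrist_force: [-3.3, 2.5, -1.0]
finger_gap: 63.7
finger_force: 7.8
```

>>> arm_command([
  [-1,-0.004,0,0,0],
  [-1,-0.004,0,0,0],
  [-1,-0.004,0,0,0],
  [-1,-0.004,0,0,0],
  [-1,-0.004,0,0,0],
  [-1,0,0,0,0],
])

```text
clock: 13.32
eef_pos: [604.8, -55.3, 18.4]
eef_rot: [3.142, 0.0, 1.458]
wrist_force: [-2.2, 0.6, -1.2]
finger_gap: 63.9
finger_force: 7.8
```

The front is about 38 mm inside the slot with hardly any side force. I'll release, go around behind the rear edge and push with the fingers partly closed.

>>> arm_command([
  [0.7,0,0,0,0],
  [0.7,0,0,0,0],
  [0.7,0,0,0,0],
  [0.7,0,0,-0.02,0],
  [0.7,0,0,-0.03,0],
  [-0.4,0.02,0,0,0],
  [-0.4,0.02,0,0,0],
  [-0.4,0,0,0,0],
  [-0.4,0,0,0,0],
  [-0.4,0,0,0.025,0],
  [-0.4,0,0,0.018,0],
  [-0.4,0,0,0.008,0],
  [-0.4,0,0,0,0],
])

```text
clock: 14.95
eef_pos: [609.1, -15.2, 17.1]
eef_rot: [-3.141, 0.0, 1.459]
wrist_force: [0.7, 0.0, -0.5]
finger_gap: 28.1
finger_force: 0.0
```

```bash
python3 - <<'E'
from h import *
c=cam("side"); cv2.imwrite("pics/s3.png",cv2.resize(c["img"][130:260,190:350],None,fx=4,fy=4,interpolation=2))
s=manip.read_state(); print(s["eef_pos"],s["eef_rot"],s["wrist_force"],s["finger_gap"])
E
```

```text
[609.47030188 -15.15261518  17.67814554] [3.14143416e+00 1.05287791e-05 1.45868416e+00] [ 0.01074195 -0.3974971   0.12506087] 28.263543262157917
```

View pics/s3.png

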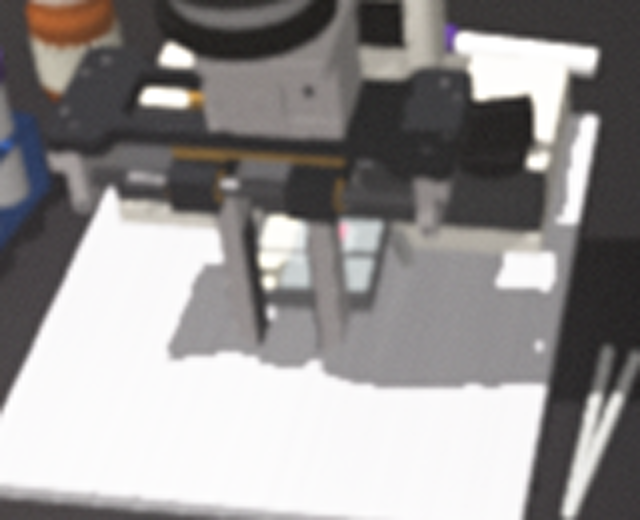

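The fingers at (245,340) and (325,345) stand behind the carrier's rear edge, which is at about row 300. The carrier looks shifted to the right of the fingers, so I'll check that in the depth data.

```bash
python3 - <<'E'
from h import *
c=cam("side");P=cloud(c)-np.array([604.4,-62.3,0]); a=1.4591
ex=-np.array([np.cos(a),np.sin(a)]); ey=np.array([np.sin(a),-np.cos(a)])
X=P[...,:2]@ex; Y=P[...,:2]@ey; Z=P[...,2]
m=(Z>18)&(Z<27)&(X>-40)&(X<30)&(abs(Y)<50)
for x in range(-40,30,5):
    k=m&(X>=x)&(X<x+5)
    if k.sum(): print(x,k.sum(),np.percentile(Y[k],[0,5,50,95,100]).round(1))
k=(Z>30)&(Z<60)&(X>-75)&(X<-30)&(abs(Y)<50)
print("fing",np.percentile(X[k],[2,98]),np.percentile(Y[k],[2,98]),np.histogram(Y[k],range(-50,51,5)))
E
```

```text
-30 11 [-25.5 -14.6   6.3  17.4  18.3]
-25 44 [-33.1 -31.3   2.   16.8  18.8]
-20 32 [-30.6 -28.7   2.6  21.   22.3]
-15 38 [-32.6 -31.3   4.6  21.8  23.7]
-10 33 [-31.7 -30.8   4.7  21.8  24.3]
-5 33 [-31.5 -29.3   5.3  23.1  27.9]
0 35 [-32.5 -32.2  10.8  27.5  28.6]
5 43 [-42.7 -30.4   7.6  28.3  31. ]
10 45 [-46.2 -44.8 -13.6  27.6  31.6]
15 39 [-45.7 -44.1 -12.3  27.   30.1]
20 49 [-42.8 -40.3 -15.6  35.3  36.8]
25 65 [-45.8 -43.8 -18.8  34.7  37.4]
fing [-60.25517428 -41.53173485] [-26.98215463  24.92389327] (array([ 0,  0,  0,  0, 42, 28, 29,  5,  0,  0,  0,  0, 46, 33, 26,  3,  0,
        0,  0,  0]), array([-50, -45, -40, -35, -30, -25, -20, -15, -10,  -5,   0,   5,  10,
        15,  20,  25,  30,  35,  40,  45,  50]))
```

The carrier is centred and straight (right edge at −32), with its rear edge near x = −24 and the finger faces near −40. I push in small steps and read the force.

>>> arm_command([
  [-0.4,-0.006,0,0,0],
  [-0.4,-0.004,0,0,0],
  [-0.4,-0.003,0,0,0],
  [-0.4,-0.003,0,0,0],
  [-0.4,-0.003,0,0,0],
  [-0.4,-0.003,0,0,0],
  [-0.4,-0.003,0,0,0],
  [-0.4,-0.003,0,0,0],
])

```text
clock: 16.05
eef_pos: [606.1, -43.0, 17.5]
eef_rot: [-3.142, -0.0, 1.459]
wrist_force: [0.1, 1.6, 0.6]
finger_gap: 28.4
finger_force: 0.9
```

>>> arm_command([
  [-0.4,-0.003,0,0,0],
  [-0.4,-0.003,0,0,0],
  [-0.4,-0.003,0,0,0],
  [-0.4,-0.003,0,0,0],
  [-0.4,-0.002,0,0,0],
])

```text
clock: 16.68
eef_pos: [604.6, -57.0, 17.4]
eef_rot: [-3.142, 0.0, 1.459]
wrist_force: [0.4, 2.0, 1.9]
finger_gap: 28.0
finger_force: 0.9
```

>>> arm_command([
  [-0.4,-0.0007,0,0,0],
  [-0.4,-0.0007,0,0,0],
])

```text
clock: 16.92
eef_pos: [604.4, -58.1, 17.4]
eef_rot: [-3.142, -0.0, 1.459]
wrist_force: [0.7, 1.2, 1.3]
finger_gap: 28.1
finger_force: 0.9
```

>>> arm_command([
  [-0.4,-0.0007,0,0,0],
  [-0.4,-0.0007,0,0,0],
])

```text
clock: 17.18
eef_pos: [604.3, -59.5, 17.4]
eef_rot: [-3.142, 0.0, 1.459]
wrist_force: [-0.3, 1.8, 0.7]
finger_gap: 27.9
finger_force: 0.8
```

>>> arm_command([
  [-0.4,-0.0007,0,0,0],
  [-0.4,-0.0007,0,0,0],
])

```text
clock: 17.42
eef_pos: [604.1, -61.0, 17.4]
eef_rot: [3.142, 0.0, 1.459]
wrist_force: [0.3, 1.2, 1.5]
finger_gap: 28.4
finger_force: 0.8
```

>>> arm_command([
  [-0.4,-0.0007,0,0,0],
  [-0.4,-0.0007,0,0,0],
])

```text
clock: 17.68
eef_pos: [604.0, -62.4, 17.4]
eef_rot: [3.142, 0.0, 1.459]
wrist_force: [0.7, 2.5, 0.6]
finger_gap: 28.2
finger_force: 0.8
```

>>> arm_command([
  [-0.4,-0.0007,0,0,0],
  [-0.4,-0.0007,0,0,0],
])

```text
clock: 17.92
eef_pos: [603.8, -63.8, 17.4]
eef_rot: [3.142, 0.0, 1.459]
wrist_force: [0.6, 1.7, 0.8]
finger_gap: 28.4
finger_force: 0.8
```

>>> arm_command([
  [-0.4,-0.0007,0,0,0],
  [-0.4,-0.0007,0,0,0],
])

```text
clock: 18.18
eef_pos: [603.7, -65.2, 17.5]
eef_rot: [3.142, 0.0, 1.459]
wrist_force: [0.0, 0.9, 1.8]
finger_gap: 28.3
finger_force: 0.8
```

>>> arm_command([
  [-0.4,-0.0007,0,0,0],
  [-0.4,-0.0007,0,0,0],
])

```text
clock: 18.42
eef_pos: [603.5, -66.5, 17.5]
eef_rot: [3.142, 0.0, 1.459]
wrist_force: [0.2, 1.4, 0.6]
finger_gap: 28.2
finger_force: 0.9
```

>>> arm_command([
  [-0.4,-0.0007,0,0,0],
  [-0.4,-0.0007,0,0,0],
])

```text
clock: 18.68
eef_pos: [603.4, -67.9, 17.4]
eef_rot: [3.142, 0.0, 1.459]
wrist_force: [-0.1, 0.7, 0.5]
finger_gap: 28.5
finger_force: 0.9
```

>>> arm_command([
  [-0.4,-0.0007,0,0,0],
  [-0.4,-0.0007,0,0,0],
])

```text
clock: 18.92
eef_pos: [603.2, -69.3, 17.4]
eef_rot: [-3.142, 0.0, 1.459]
wrist_force: [1.0, 1.6, 0.3]
finger_gap: 27.9
finger_force: 0.9
```

>>> arm_command([
  [-0.4,-0.0007,0,0,0],
  [-0.4,-0.0007,0,0,0],
])

```text
clock: 19.18
eef_pos: [603.1, -70.0, 17.5]
eef_rot: [3.142, -0.001, 1.459]
wrist_force: [1.8, 8.6, 1.8]
finger_gap: 28.1
finger_force: 4.6
```

>>> arm_command([
  [-0.4,-0.0004,0,0,0],
  [-0.4,0,0,0,0],
  [-0.4,0,0,0,0],
])

```text
clock: 19.55
eef_pos: [603.1, -70.0, 17.5]
eef_rot: [3.142, -0.001, 1.459]
wrist_force: [1.2, 9.8, -0.6]
finger_gap: 28.0
finger_force: 4.6
```

It has come up solid at about 10 N, so the carrier is on the stop. I'll back off straight, lift clear and verify.

>>> arm_command([
  [-0.4,0.001,0,0,0],
  [-0.4,0.01,0,0,0],
  [-0.4,0.03,0,0,0],
  [-0.4,0,0,-0.05,0],
  [-0.4,0,0,-0.06,0],
  [-0.4,0,0,-0.06,0],
  [-0.4,0.05,-0.04,0,0],
  [-0.4,0.05,-0.04,0,0],
  [-0.4,0.05,-0.04,0,0],
  [-0.4,0.05,-0.04,0,0],
  [-0.4,0.05,-0.04,0,0],
  [-0.4,0,0,0,0],
])

```text
clock: 21.05
eef_pos: [438.8, 236.9, 187.6]
eef_rot: [3.141, -0.0, 1.464]
wrist_force: [0.1, -0.2, 0.2]
finger_gap: 28.4
finger_force: 0.0
```

```bash
python3 - <<'E'
from h import *
c=cam("top");P=cloud(c)-np.array([604.4,-62.3,0]); a=1.4591
cv2.imwrite("pics/t4.png",cv2.resize(c["img"][40:310,170:500],None,fx=2.2,fy=2.2,interpolation=2))
ex=-np.array([np.cos(a),np.sin(a)]); ey=np.array([np.sin(a),-np.cos(a)])
X=P[...,:2]@ex; Y=P[...,:2]@ey; Z=P[...,2]
m=(Z>17.5)&(Z<27)&(X>-40)&(X<29)&(abs(Y)<30)
print("rear",np.percentile(X[m],[0,5,50]),"Y",np.percentile(Y[m],[1,99]))
k=(Z>70)&(abs(X-60)<35)&(abs(Y+82)<35); r=cv2.minAreaRect(np.stack([X[k],Y[k]],1).astype(np.float32)); print("wing in imager",r)
k=(Z>52)&(abs(X-42)<15)&(abs(Y)<15); print("pin top",Z[k].max() if k.any() else None)
s=manip.read_state(); print(s["eef_pos"],s["wrist_force"])
E
```

```text
rear [17.20948048 17.772531   22.99072273] Y [-28.64790913  28.96155824]
wing in imager ((59.69245529174805, -82.14899444580078), (12.866293907165527, 43.837772369384766), 17.567230224609375)
pin top 70.24073539636572
[440.03447354 235.26952883 187.61381713] [ 5.64413813e-01 -1.02007499e+00 -7.63217850e-04]
```

View pics/t4.png

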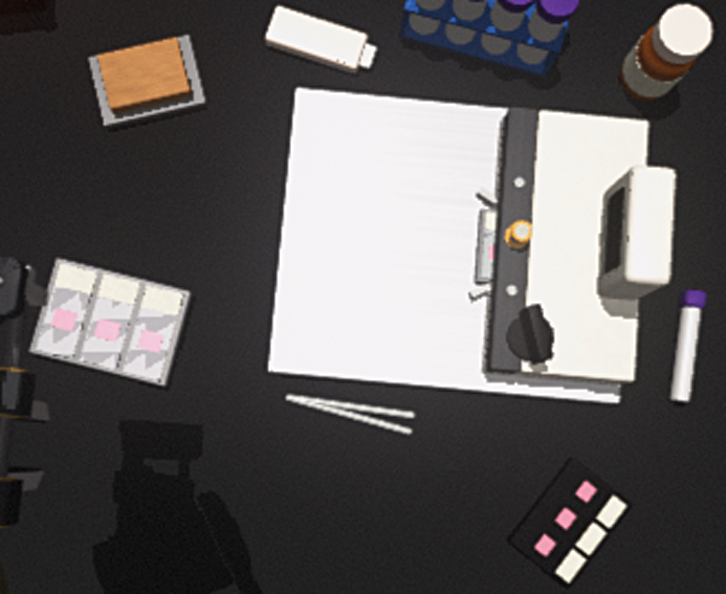

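The picture shows the carrier under the bar at (487,245), straight, with its rear edge about 13 mm in front of the bar. The wing stands at about 1.26 rad, the brass head is raised at (518,233), and the other objects have not moved. The arm is clear, so I'm handing in.

```bash
python3 -c "
from cell import ticket; print(ticket.sign_off())"
```

```text
the job is handed in; nothing more can be done
None
```

The job is handed in: the lock is open at about 1.26 rad, the carrier was pushed to a solid stop at about 10 N with its rear edge about 13 mm in front of the bar, and the other things look unmoved.

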